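Toy tray out from under the riser and onto the stand

TASK

Draw the open wooden toy tray out from under the low riser, then lift it by its arched handle and carry it level to the white height-adjustable stand, with both balls and the teething ring staying inside. Set it down gently on the stand's board, centred and square to the board (either way round), and let go; leave the cup, bath ring, comb and nail file where they are.

Things in the scene. Friction and masses are not known exactly. Their poses are not given: they have to be found in the camera images.
- tray: open plywood tray holding loose toys, 180 (x) x 140 (y) mm outside, walls 6 mm thick and 25 mm high, inner floor 6 mm above the underside; about 0.5 kg in all. Origin: centre of its underside; +x away from the knob, +z up. It starts on the table, its knob end sticking out of the riser's front, its handle too far in for a gripper to take from above.
- tray_handle (a point): middle of the tray's handle bar, 100 mm above the underside, over the tray's centre. The bar lies along tray y, 134 mm long between two uprights 22 mm wide; it is 14 mm thick (tray x) and 16 mm tall. Free space below it down to the balls, whose tops are 66 mm above the tray's underside.
- tray_knob (a point): middle of the tray's upright front pull block, 118 mm from the tray's centre towards tray -x, 35 mm above the underside. 26 mm wide (tray y), 16 mm thick (tray x), from 10 to 55 mm above the underside; 20 mm of free space to the tray's front wall, bridged by a neck 12 mm wide and 10 to 22 mm above the underside.
- riser: low light-wood bench shelf fixed on the table, open front and back: top board 200 (x) x 240 (y) mm, underside 130 and top 148 mm above the table, 210 mm free between its side panels; two books on its rear part, up to 176 mm. Origin: middle of its front edge, at table height; it reaches 200 mm along its own +x. The tray comes out along riser -x.
- stand: white stand fixed on the table: round foot 150 mm wide, pillar, and a level board 220 (x) x 170 (y) x 12 mm centred over it. Origin: centre of the foot, at table height; axes along the board's edges. The board's height differs each time: its top is 60 to 140 mm above the table, NOT reported, to be seen or felt. It sits on a spring cushion: gives 4 N/mm, 6 mm at most.
- ball_a_center (a point): centre of a loose beech ball of 60 mm diameter in the tray
- ball_b_center (a point): centre of a second, equal loose beech ball in the tray
- teether: flat wooden teething ring loose in the tray, 62 mm outside, 34 mm inside diameter, 14 mm thick; origin: centre of its underside
- cup: white ceramic cup closed with a grey snap lid, 79 mm in diameter, 98 mm tall, origin centre of its underside; bystander, to the left of riser and tray
- bath_ring: dark silicone bath ring toy lying flat, 90 mm outside, 46 mm inside diameter, 22 mm thick, origin centre of its underside; bystander, to the left of riser and tray
- comb: yellow plastic comb lying flat, 160 mm long along its x, 37 mm wide, 6 mm thick, origin centre of its underside; bystander, between tray and stand
- nail_file: steel nail file lying flat, 155 mm long along its x, 14 mm wide, 5 mm thick; origin on its underside, near mid-length; bystander, nearer the robot than the stand
Things that resemble listed ones, but are neither listed nor needed, are in the scene too. Leave any blue or pink look-alike of the part that bears ball_a_center alone.

How it is judged (in metres and radians):
On the way, in this order (a step that is already met when the one before it is completed fails the run):
1. the tray stands on the table, drawn out so that its handle is clear of the riser's front edge (by 40 mm or more) (x of tray_handle in the frame of riser below -0.04 m and height (world z) of tray below 0.02 m), for 0.1 s.
2. the tray is lifted level off the table, clear by 30 mm (height (world z) of tray above 0.03 m and angle between tray's own z axis and vertical below 0.2 rad and contact force between tray and riser below 0.5 N), for 0.2 s.
At the end, for the whole second after the job is handed in: the tray stands level (within 3 degrees) and still on the stand's board, its centre within 20 mm of the board's centre along each board edge and its sides within 11 degrees of the board's, both balls and the teething ring inside it (x of tray in the frame of stand between -0.02 and 0.02 m and y of tray in the frame of stand between -0.02 and 0.02 m and angle between the x axis of tray and the x axis of stand, either way round below 0.2 rad and angle between tray's own z axis and vertical below 0.05 rad and contact force between tray and stand above 1.5 N and height (world z) of tray above 0.05 m and linear speed of tray below 0.02 m/s and not (x of any of ball_a_center, ball_b_center, teether in the frame of tray above 0.09 m or x of any of ball_a_center, ball_b_center, teether in the frame of tray below -0.09 m or y of any of ball_a_center, ball_b_center, teether in the frame of tray above 0.07 m or y of any of ball_a_center, ball_b_center, teether in the frame of tray below -0.07 m or z of any of ball_a_center, ball_b_center, teether in the frame of tray above 0.08 m)); the robot touches nothing.
It fails at once if a ball or the teething ring leaves the tray (x of any of ball_a_center, ball_b_center, teether in the frame of tray above 0.09 m or x of any of ball_a_center, ball_b_center, teether in the frame of tray below -0.09 m or y of any of ball_a_center, ball_b_center, teether in the frame of tray above 0.07 m or y of any of ball_a_center, ball_b_center, teether in the frame of tray below -0.07 m or z of any of ball_a_center, ball_b_center, teether in the frame of tray above 0.08 m).
It fails at once if the tray tilts by more than 17 degrees (angle between tray's own z axis and vertical above 0.3 rad).
It fails at once if the tray is dropped or slammed onto the stand (faster than 0.25 m/s when low over the board) (linear speed of tray above 0.25 m/s and height (world z) of tray below 0.16 m and horizontal distance between tray and stand below 0.03 m).
It fails at once if the tray is pressed hard onto the stand (more than 32 N between them) (contact force between tray and stand above 32 N).
It fails at once if a bystander (cup, bath ring, comb, nail file) is moved by more than 25 mm (distance of any of cup, bath_ring, comb, nail_file from where it was at the start of the episode above 0.025 m).
It also fails if it takes over 67 s, if anything falls off the work surface, if the arm or the gripper's body presses on something with over 40 N, if the wrist force passes 120 N, or if a joint passes its speed limit or range.

ROBOT

A 6-joint arm with a two-finger parallel gripper is mounted at the origin on the work surface. World frame = base frame: x ahead of the robot, y to its left, z up, the work surface at z = 0. Lengths are in mm, angles in rad, forces in N, time in s.
With the tool pointing down it reaches from about 325 to 900 mm from the base axis. Payload 6.1 kg.
Tool frame: the origin (TCP) lies at the very end of the fingers, on their centre line; the grasp point (between the pads) lies 19 mm behind it; y points along the fingers, x is the direction in which the jaws open and shut, and the axes are right-handed (so a half turn about y gives the same grasp; the last joint's range is limited). The gripper opens to 87 mm and grips with 3 to 60 N. Pads are 19 mm wide; open, the fingers measure 117 mm over their backs; the gripper's body (75 mm by 190 mm) begins 51 mm behind the grasp point.
Start: joints at [1.087, 0.22, 1.526, -0, 1.395, -0.126], TCP at [218.882, 585.411, 222.538] pointing down, gripper open.
Joint ranges: [-2.98, 2.98], [-0.91, 2.08], [0.09, 2.57], [-1.24, 4.39], [0.2, 2.65], [-2.68, 2.68]. Speed limits (rad/s): [2.57, 2.57, 3.01, 3.14, 3.14, 3.14].

INTERFACE

Orientations are given as a 3x3 rotation matrix whose columns are the frame's x, y, z axes.
In Python, from station import read_state, grab_frame, camera_info, finish_job, look_for, outline_of gives the robot as it stands. The module is installed in compiled form; this text tells all that it offers.
- The arm moves only by the tool move_arm, never from a script. Its argument "series" is a list of rows, each a list of 7 numbers: the shift along the tool's x, y, z in units of 30 mm (1.0 is 30 mm), then the turn, a rotation vector about the tool's x, y, z in units of 5 degrees (1.0 is 5 degrees), then the opening, from 0 (shut) to 1 (fully open). A call has 1 to 8 rows; each row shifts and turns the pose as measured when the row begins, along the tool's axes as they then stand; what a row does not reach is not made up. A row lasts 1/8 s, in which the tool goes at most 62.5 mm and 10.7 degrees, less where a joint would pass 70% of its speed; a pose out of reach is approached as far as the arm can. A call is refused whole if a number of a shift passes 1 or a number of a turn 1, either way. A call with a gripper value outside its range is refused whole. The fingers move at their own pace and stop on an object; "newtons" is the grip in N (left out, the last holds). Time passes only in rows, so rows that do not move let the fingers close. It gives the time, the measured TCP pose, the force and the opening at its end, in the units of the state.
- read_state(): the state, without advancing time (a new reading comes with each control period).
- grab_frame(name): name is "scene" or "top"; returns (picture, depth): 420x560x3 uint8, red, green, blue; 420x560 float32, mm along the optical axis (not along the pixel's ray), 0 where there is no reading.
- camera_info(name): a dict with "vfov" (degrees; the focal length in pixels is half the picture's height over the tangent of half this angle, whatever the lens; pixels are square), "cx", "cy" (the principal point, pixels), "rvec" (rotation vector, rad) and "tvec" (3), from world to camera coordinates, as OpenCV has them. Camera axes: x right, y down, z forward; pixel columns grow to the right and rows downward; lengths in mm; the calibration is good to about 2 mm. A picture is of the moment at which its call begins. camera_info takes no time and is no camera call.
- finish_job(): hands the job in, once; it reports no verdict.
Trained networks look in the newest picture that a camera, given by its name, has taken for a name from the list of things; names that differ only in an ending like _2 or _b are one class to them, and where a whole thing is asked for, a point or a joint stands for the part that bears it (a point fixed in the world has none). Each returns a list of dicts, best first, with "conf" (0 to 1); they miss things now and then, are a little off and sometimes report something else, mostly with a low value. They report only what shows in the picture. A call takes as long as a camera call. They do not tell look-alikes from the thing itself.
- look_for(thing, camera): "rect" ([centre column, centre row, width, height] in pixels, round what is visible of it).
- outline_of(thing, camera): "mask" (420x560 bool, what is visible of it) and "rect" ([centre column, centre row, width, height] in pixels, round what is visible of it).
The state is a dict: "clock": time; "qpos": joint angles; "dq": joint speeds; "effort": joint torques, N m; "tcp_pos": TCP position; "tcp_rot": TCP orientation; "wrist_force": force on the tool from outside, world axes, zero at the start; "wrist_torque": the same for the moment, N m; "width": finger opening in mm.
Only numpy, scipy, OpenCV 4.12 (cv2) and the standard library are available. Lean on these libraries where they do the work, as an engineer would, in place of code of your own. Each camera call takes 0.05 s, during which the arm holds its last target. There are 200 camera calls.

## Working session

There is one attempt and no reset: what is moved stays moved. The work goes in short steps, Python scripts to look and compute and a tool call to move; the robot and the scene stay as the last step left them, time stands still between calls to the robot, and variables do not carry over. Pictures are saved under pics/ and viewed, about 8 in all and at most 12, crops included, and the job is handed in when it is done.

Besides the shell and the picture viewer there is one more tool, called after ">>>" as name(argument=value, ...), one argument or row to a line, values as JSON. move_arm: Moves the arm, as the interface text tells. Its arguments: {"type":"object","properties":{"series":{"type":"array","items":{"type":"array","items":{"type":"number"}}},"newtons":{"type":"number"}},"required":["series"]}

```bash
mkdir -p pics
cat > h.py <<'E'
import numpy as np, cv2
from station import *
def cam(n):
    i=camera_info(n); R,_=cv2.Rodrigues(np.array(i['rvec'],float)); t=np.array(i['tvec'],float).ravel()
    f=210/np.tan(np.radians(i['vfov'])/2); return R,t,f,i['cx'],i['cy']
def cloud(n,d):
    R,t,f,cx,cy=cam(n); v,u=np.mgrid[0:420,0:560]
    P=np.stack([(u-cx)/f*d,(v-cy)/f*d,d],-1)
    W=(P-t)@R; W[d<=0]=np.nan; return W
def st():
    s=read_state(); print('t',s['clock'],'tcp',np.round(s['tcp_pos'],1),'w',s['width'],'F',np.round(s['wrist_force'],1)); print(np.round(s['tcp_rot'],3)); return s
E
python3 - <<'E'
from h import *
s=st()
ims=[]
for n in('scene','top'):
    p,d=grab_frame(n); np.savez('f_'+n,p=p,d=d); ims.append(p)
    W=cloud(n,d); print(n,cam(n)[0].round(2).tolist(), 'lens', {k:v for k,v in camera_info(n).items() if k not in('rvec','tvec')})
    for th in('tray','tray_knob','riser','stand','comb','nail_file','cup','bath_ring','ball_a_center','teether'):
        for o in outline_of(th,n)[:3]:
            m=o['mask']; q=W[m]; q=q[~np.isnan(q[:,0])]
            print(th,round(o['conf'],2),np.round(o['rect']),np.round(np.median(q,0)) if len(q) else None, np.round(np.percentile(q,[2,98],axis=0)).tolist() if len(q) else None)
    cv2.imwrite(f'pics/{n}0.png',p[:,:,::-1])
E
```

```text
t 0.0 tcp [218.6 584.8 221.4] w 87.51396763844215 F [ 0.2 -0.2 -0.8]
[[ 0.35  -0.001 -0.937]
 [ 0.937 -0.002  0.35 ]
 [-0.002 -1.     0.   ]]
scene [[0.94, 0.34, -0.01], [0.31, -0.87, -0.39], [-0.14, 0.36, -0.92]] lens {'vfov': 52.55041721696989, 'cx': 281.33405553018116, 'cy': 207.1329808215484}
tray 0.57 [310. 209.  39.  50.] [599. 152.   8.] [[553.0, 70.0, 1.0], [635.0, 208.0, 54.0]]
tray_knob 0.89 [308. 206.  38.  55.] [600. 152.   8.] [[553.0, 70.0, 1.0], [635.0, 209.0, 54.0]]
tray_knob 0.66 [341. 102.  33.  20.] [588. 485.  18.] [[545.0, 448.0, 6.0], [625.0, 524.0, 23.0]]
riser 0.92 [367. 208. 111. 128.] [744. 115. 147.] [[647.0, 31.0, 16.0], [838.0, 265.0, 176.0]]
riser 0.49 [307. 205.  42.  55.] [599. 151.   8.] [[554.0, 70.0, -0.0], [634.0, 208.0, 54.0]]
stand 0.85 [227. 334. 107.  93.] [ 535. -237.   79.] [[427.0, -322.0, 76.0], [641.0, -147.0, 83.0]]
comb 0.96 [252. 256.  59.  35.] [500. -37.   3.] [[425.0, -57.0, -4.0], [575.0, -17.0, 8.0]]
nail_file 0.9 [152. 314.  58.  12.] [ 330. -251.    4.] [[262.0, -265.0, -0.0], [398.0, -237.0, 7.0]]
nail_file 0.55 [366. 206. 109. 
[... 1105 characters left out ...]
]
nail_file 0.8 [400. 282.  12.  52.] [ 316. -248.    3.] [[260.0, -264.0, -3.0], [399.0, -232.0, 9.0]]
nail_file 0.73 [264. 183.  52.  46.] [622. 160.   7.] [[550.0, 79.0, -0.0], [678.0, 215.0, 56.0]]
cup 0.69 [142. 239.  34.  25.] [441. 479.  96.] [[409.0, 452.0, 15.0], [477.0, 524.0, 102.0]]
bath_ring 0.8 [147. 193.  32.  33.] [583. 496.  19.] [[542.0, 454.0, -3.0], [627.0, 537.0, 25.0]]
ball_a_center 0.86 [209. 207.  21.  23.] [539. 303.  51.] [[515.0, 280.0, 28.0], [568.0, 330.0, 61.0]]
ball_a_center 0.77 [275. 180.  22.  23.] [622. 117.  57.] [[599.0, 91.0, 33.0], [652.0, 143.0, 67.0]]
ball_a_center 0.57 [325. 166.  20.  19.] [663. -34.  51.] [[642.0, -61.0, 29.0], [692.0, -9.0, 61.0]]
```

Run:
```python
from h import *
ims=[]
for n,(a,b,c,d_) in {'scene':(140,360,190,420),'top':(90,260,200,440)}.items():
    f=np.load(f'f_{n}.npz'); p,d=f['p'],f['d']; W=cloud(n,d)
    ims.append(cv2.resize(p[a:b,c:d_],None,fx=2.4,fy=2.4,interpolation=cv2.INTER_CUBIC))
    for th,lo,hi in(('riser',140,153),('stand',60,145)):
        m=outline_of(th,n)[0]['mask'] if 0 else None
        # regions by height
        z=W[...,2]; x,y=W[...,0],W[...,1]
        if th=='riser': m=(z>138)&(z<190)&(x>600)&(x<880)&(y>0)&(y<300)
        else: m=(z>68)&(z<95)&(x>400)&(x<670)&(y>-350)&(y<-110)
        r=cv2.minAreaRect(W[m][:,:2].astype(np.float32)); print(n,th,r,'z',np.median(z[m]),m.sum())
    # knob top: z 45..60 near x 540-575
    m=(z>44)&(z<62)&(x>535)&(x<592)&(y>90)&(y<230)
    q=W[m]; print('knob',len(q),q.mean(0).round(1),q.min(0).round(1),q.max(0).round(1))
    m=(z>17)&(z<32)&(x>535)&(x<650)&(y>60)&(y<230)
    q=W[m]; r=cv2.minAreaRect(q[:,:2].astype(np.float32)); print('walls',r,len(q))
    m=(z>34)&(z<72)&(x>590)&(x<650)&(y>60)&(y<230); q=W[m]; print('ball',len(q),q.mean(0).round(1))
w=max(i.shape[1] for i in ims)
for k,i in enumerate(ims): cv2.imwrite(f'pics/c{k}.png',i[:,:,::-1])
```

```text
scene riser ((741.66943359375, 153.4906005859375), (200.34730529785156, 242.18353271484375), 2.4643218517303467) z 147.3588162971663 8168
scene stand ((532.69970703125, -232.20436096191406), (220.8650360107422, 170.29078674316406), 12.334614753723145) z 79.41548926843011 7894
knob 62 [557.7 133.9  52.7] [548.9 122.6  45.5] [565.4 148.6  56.4]
walls ((594.3270874023438, 140.37619018554688), (85.36763000488281, 143.5226287841797), 3.0850863456726074) 289
ball 298 [622.5 105.4  55.2]
top riser ((740.5399169921875, 157.17518615722656), (201.7236785888672, 240.563232421875), 2.3012704849243164) z 148.53523109946073 6238
top stand ((533.216064453125, -228.86062622070312), (220.0748748779297, 172.05784606933594), 12.446030616760254) z 79.56693332886314 4707
knob 54 [554.8 139.   53.5] [547.6 127.6  45.3] [564.4 150.8  59. ]
walls ((598.7291870117188, 144.47247314453125), (100.5117416381836, 142.60186767578125), 0.31914833188056946) 232
ball 313 [622.3 116.1  55.6]
```

View pics/c0.png

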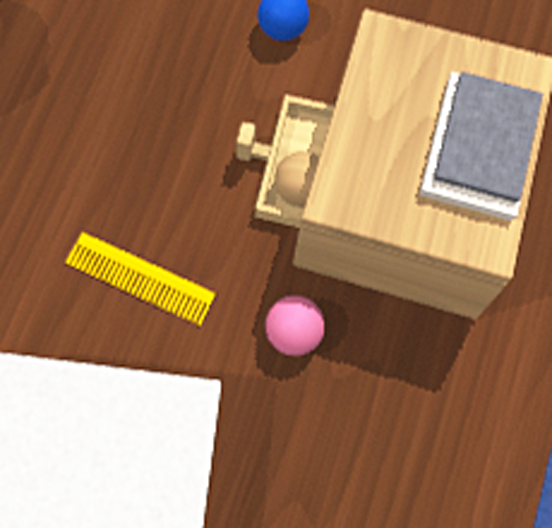

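View pics/c1.png

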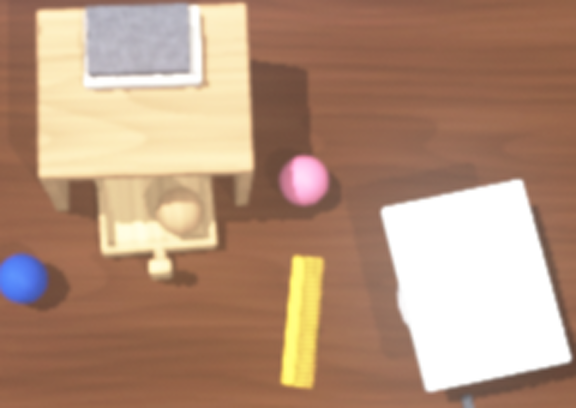

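>>> move_arm(
  series=[
    [0,0,0,0,-0.92,0,1],
    [0,0,0,0,-0.92,0,1],
    [0,0,0,0,-0.92,0,1],
    [0,0,0,0,-0.92,0,1],
    [0,0,0,0,-0.92,0,1],
    [0,0,0,0,0,0,1],
  ],
)

```text
clock: 1.85
tcp_pos: [218.9, 585.4, 222.5]
tcp_rot: [[-0.056, -0.0, -0.998], [0.998, -0.0, -0.056], [-0.0, -1.0, 0.0]]
wrist_force: [-0.0, 0.3, 0.2]
width: 87.2
```

>>> move_arm(
  series=[
    [-0.97,0,-0.635,0,0,0,1],
    [-0.97,0,-0.635,0,0,0,1],
    [-0.97,0,-0.635,0,0,0,1],
    [-0.97,0,-0.635,0,0,0,1],
    [-0.97,0,-0.635,0,0,0,1],
    [-0.97,0,-0.635,0,0,0,1],
    [-0.97,0,-0.635,0,0,0,1],
    [-0.97,0,-0.635,0,0,0,1],
  ],
)

```text
clock: 2.85
tcp_pos: [386.0, 355.9, 223.0]
tcp_rot: [[-0.045, 0.002, -0.999], [0.999, 0.002, -0.045], [0.002, -1.0, -0.002]]
wrist_force: [0.3, -0.2, 0.1]
width: 87.1
```

>>> move_arm(
  series=[
    [-0.97,0,-0.635,0,0,0,1],
    [-0.97,0,-0.635,0,0,0,1],
    [-0.97,0,-0.635,0,0,0,1],
    [-0.97,0,-0.635,0,0,0,1],
    [-0.97,0,-0.635,0,0,0,1],
    [-0.97,0,-0.635,0,0,0,1],
    [-0.97,0,-0.635,0,0,0,1],
    [0,0,0,0,0,0,1],
  ],
)

```text
clock: 3.85
tcp_pos: [532.8, 148.7, 224.4]
tcp_rot: [[-0.026, 0.005, -1.0], [1.0, 0.003, -0.026], [0.003, -1.0, -0.005]]
wrist_force: [0.9, -0.0, -0.6]
width: 86.9
```

Run:
```python
from h import *
s=st(); T=np.array(s['tcp_pos']);R=np.array(s['tcp_rot'])
for n in('scene','top'):
    p,d=grab_frame(n); W=cloud(n,d); L=(W-T)@R
    for a,b in((-20,5),(-50,-20),(-100,-65),(-150,-100),(-220,-150)):
        m=(L[...,1]>a)&(L[...,1]<b)&(abs(L[...,0])<130)&(abs(L[...,2])<130)
        q=L[m]
        if len(q): print(n,a,b,len(q),np.percentile(q,[1,99],axis=0).round().tolist())
    cv2.imwrite(f'pics/a_{n}.png',p[:,:,::-1])
    if n=='scene': cv2.imwrite('pics/a.png',cv2.resize(p[50:300,180:440],None,fx=2.3,fy=2.3)[:,:,::-1])
```

```text
t 3.85 tcp [532.8 148.7 224.4] w 86.94114369140424 F [ 0.9 -0.  -0.6]
[[-0.026  0.005 -1.   ]
 [ 1.     0.003 -0.026]
 [ 0.003 -1.    -0.005]]
scene -20 5 4 [[43.0, -5.0, -11.0], [48.0, 3.0, -8.0]]
scene -100 -65 484 [[-95.0, -98.0, -38.0], [79.0, -69.0, 36.0]]
scene -150 -100 1227 [[-97.0, -148.0, -37.0], [88.0, -102.0, 35.0]]
scene -220 -150 1272 [[-52.0, -219.0, -39.0], [4.0, -152.0, 36.0]]
top -20 5 5 [[-40.0, -18.0, -6.0], [49.0, -8.0, 11.0]]
top -50 -20 20 [[-43.0, -50.0, -7.0], [53.0, -20.0, 12.0]]
top -100 -65 360 [[-83.0, -98.0, -15.0], [66.0, -75.0, 39.0]]
top -150 -100 406 [[-92.0, -116.0, -35.0], [64.0, -102.0, 38.0]]
top -220 -150 405 [[-45.0, -219.0, -15.0], [34.0, -158.0, 41.0]]
```

View pics/a.png

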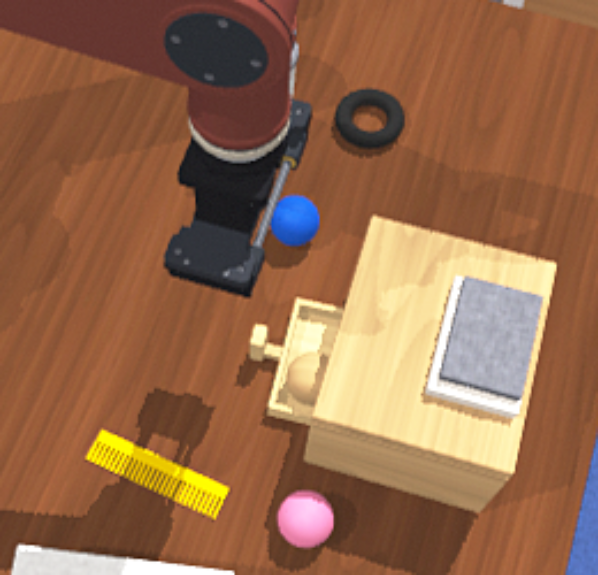

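>>> move_arm(
  series=[
    [-0.36,0,-0.7,0,-0.2,0,1],
    [0,0.9,0,0,0,0,1],
    [0,0.9,0,0,0,0,1],
    [0,0.9,0,0,0,0,1],
    [0,0.9,0,0,0,0,1],
    [0,0.9,0,0,0,0,1],
    [0,0.7,0,0,0,0,1],
    [0,0,0,0,0,0,1],
  ],
)

```text
clock: 4.95
tcp_pos: [549.9, 151.2, 65.6]
tcp_rot: [[-0.052, 0.005, -0.999], [0.999, 0.007, -0.052], [0.007, -1.0, -0.006]]
wrist_force: [-0.9, 0.4, 0.2]
width: 86.8
```

>>> move_arm(
  series=[
    [-0.42,0,-0.18,0,0,0,1],
    [0,0,0,0,0,0,1],
    [0,0.7,0,0,0,0,1],
    [0,0.7,0,0,0,0,1],
    [0,0,0,0,0,0,1],
  ],
)

```text
clock: 5.58
tcp_pos: [561.2, 139.4, 29.2]
tcp_rot: [[-0.051, 0.015, -0.999], [0.999, 0.009, -0.051], [0.008, -1.0, -0.016]]
wrist_force: [-0.6, 0.2, 0.8]
width: 87.0
```

>>> move_arm(
  newtons=30,
  series=[
    [0,0.2,0.15,0,0,0,1],
    [0,0,0,0,0,0,0],
    [0,0,0,0,0,0,0],
    [0,0,0,0,0,0,0],
    [0,0,0,0,0,0,0],
    [0,0,0,0,0,0,0],
    [0,0,0,0,0,0,0],
    [0,0,0,0,0,0,0],
  ],
)

```text
clock: 6.58
tcp_pos: [559.3, 139.4, 26.8]
tcp_rot: [[-0.051, 0.021, -0.998], [0.999, 0.009, -0.051], [0.008, -1.0, -0.022]]
wrist_force: [-0.1, -0.1, -0.3]
width: 26.0
```

>>> move_arm(
  series=[
    [0,0,0.1,0,0,0,0],
    [0,-0.005,0.2,0,0,0,0],
    [0,-0.01,0.3,0,0,0,0],
    [0,-0.01,0.35,0,0,0,0],
    [0,-0.01,0.35,0,0,0,0],
    [0,-0.01,0.35,0,0,0,0],
    [0,-0.01,0.35,0,0,0,0],
    [0,-0.01,0.35,0,0,0,0],
  ],
)

```text
clock: 7.58
tcp_pos: [484.4, 135.3, 26.8]
tcp_rot: [[-0.052, 0.022, -0.998], [0.999, 0.009, -0.051], [0.008, -1.0, -0.023]]
wrist_force: [1.6, -0.3, -1.8]
width: 25.9
```

>>> move_arm(
  series=[
    [0,-0.01,0.35,0,0,0,0],
    [0,-0.01,0.35,0,0,0,0],
    [0,-0.01,0.35,0,0,0,0],
    [0,-0.01,0.35,0,0,0,0],
    [0,-0.01,0.35,0,0,0,0],
    [0,-0.01,0.35,0,0,0,0],
    [0,-0.01,0.25,0,0,0,0],
    [0,0,0.1,0,0,0,0],
  ],
)

```text
clock: 8.57
tcp_pos: [404.7, 131.3, 27.1]
tcp_rot: [[-0.052, 0.022, -0.998], [0.999, 0.009, -0.051], [0.008, -1.0, -0.022]]
wrist_force: [2.1, -0.1, -3.7]
width: 25.9
```

>>> move_arm(
  series=[
    [0,0,0,0,0,0,0.6],
    [0,0,0,0,0,0,0.6],
    [0,0,0,0,0,0,0.6],
    [0,-0.3,0,0,0,0,0.6],
    [0,-0.9,0,0,0,0,0.6],
    [0,-0.9,0,0,0,0,0.6],
    [0,-0.9,0,0,0,0,0.6],
    [0,-0.9,0,0,0,0,1],
  ],
)

```text
clock: 9.57
tcp_pos: [401.3, 130.2, 148.3]
tcp_rot: [[-0.051, 0.018, -0.999], [0.999, 0.009, -0.051], [0.008, -1.0, -0.018]]
wrist_force: [-1.1, 0.3, -0.3]
width: 57.0
```

>>> move_arm(
  series=[
    [0,-0.9,0,0,0.95,0,1],
    [0,-0.9,0,0,1,0,1],
    [0,-0.5,0,0,1,0,1],
    [0,0,0,0,1,0,1],
    [0,0,0,0,1,0,1],
    [0,0,0,0,1,0,1],
    [0,0,0,0,1,0,1],
    [0,0,0,0,1,0,1],
  ],
)

```text
clock: 10.58
tcp_pos: [402.2, 129.8, 229.1]
tcp_rot: [[0.617, 0.03, -0.786], [0.786, 0.011, 0.618], [0.027, -0.999, -0.017]]
wrist_force: [-0.5, 0.1, -0.6]
width: 86.7
```

>>> move_arm(
  series=[
    [0,0,0,0,1,0,1],
    [0,0,0,0,1,0,1],
    [0,0,0,0,1,0,1],
    [0,0,0,0,1,0,1],
    [0,0,0,0,1,0,1],
    [0,0,0,0,1,0,1],
    [0,0,0,0,1,0,1],
    [0,0,0,0,1,0,1],
  ],
)

```text
clock: 11.58
tcp_pos: [402.2, 129.8, 234.7]
tcp_rot: [[0.983, 0.034, -0.182], [0.182, 0.011, 0.983], [0.036, -0.999, 0.005]]
wrist_force: [0.2, 0.6, -0.8]
width: 86.9
```

Run:
```python
from h import *
s=st()
for n in('scene','top'):
    p,d=grab_frame(n); W=cloud(n,d); x,y,z=W[...,0],W[...,1],W[...,2]
    reg=(x>420)&(x<628)&(y>50)&(y<232)
    m=reg&(z>86)&(z<116); q=W[m]
    if len(q)>5: print(n,'handle',len(q),q.mean(0).round(1),cv2.minAreaRect(q[:,:2].astype(np.float32)))
    m=reg&(z>2)&(z<32); q=W[m]; print(' tray',cv2.minAreaRect(q[:,:2].astype(np.float32)),len(q))
    m=(x>380)&(x<430)&(z>44)&(z<62)&(y>90)&(y<180); q=W[m]; 
    if len(q): print(' knob',len(q),q.mean(0).round(1))
    cv2.imwrite(f'pics/b_{n}.png',cv2.resize(p[120:300,200:460],None,fx=2.5,fy=2.5)[:,:,::-1])
```

```text
t 11.575 tcp [402.2 129.8 234.7] w 86.9155420034218 F [ 0.2  0.6 -0.8]
[[ 0.983  0.034 -0.182]
 [ 0.182  0.011  0.983]
 [ 0.036 -0.999  0.005]]
scene handle 354 [520.7 134.2 105. ] ((519.5432739257812, 137.91717529296875), (20.358779907226562, 141.2857208251953), 4.48059606552124)
 tray ((523.7830810546875, 142.0278778076172), (207.4964599609375, 181.29925537109375), 0.5544642210006714) 2352
 knob 64 [402.9 127.1  52.2]
top handle 24 [523.3 125.8 106.3] ((520.9888916015625, 150.12937927246094), (12.839873313903809, 120.08333587646484), 1.557911992073059)
 tray ((584.3878173828125, 141.5567169189453), (88.21185302734375, 183.44374084472656), 3.758927583694458) 706
```

View pics/b_scene.png

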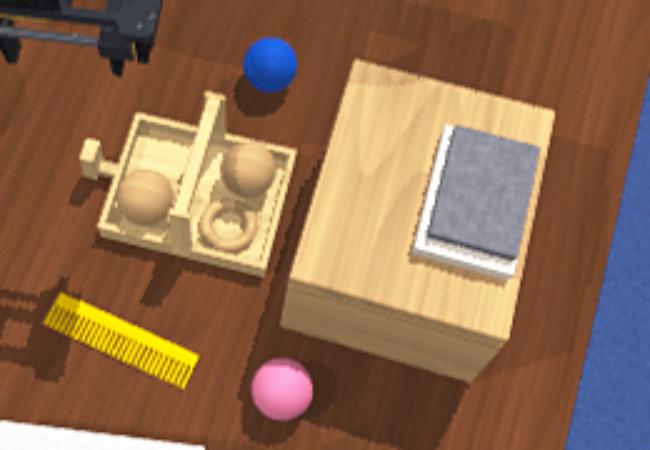

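View pics/b_top.png

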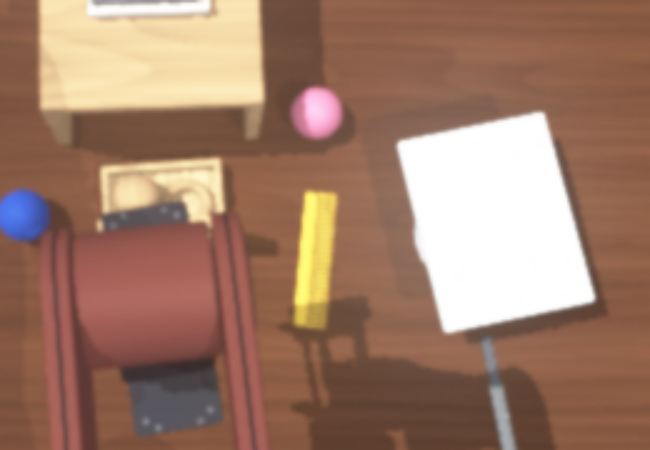

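>>> move_arm(
  series=[
    [0,0,0,-0.05,0.75,0.2,1],
    [0,0,0,0,0.75,0.2,1],
    [0.8,0,0.02,0,0,0,1],
    [0.8,0,0.02,0,0,0,1],
    [0.8,0,0.02,0,0,0,1],
    [0.8,0,0,0,0,0,1],
    [0.8,0,0,0,0,0,1],
    [0,0,0,0,0,0,1],
  ],
)

```text
clock: 12.68
tcp_pos: [525.3, 139.0, 237.9]
tcp_rot: [[0.998, 0.002, -0.068], [0.068, 0.003, 0.998], [0.002, -1.0, 0.003]]
wrist_force: [-0.4, 0.3, -0.9]
width: 87.1
```

>>> move_arm(
  series=[
    [-0.15,0,0,0,0.15,0,1],
    [0,0.8,0,0,0,0,1],
    [0,0.8,0,0,0,0,1],
    [0,0.8,0,0,0,0,1],
    [0,0.8,0,0,0,0,1],
    [0,0.8,0,0,0,0,1],
    [0,0.5,0,0,0,0,1],
    [0,0,0,0,0,0,1],
  ],
)

```text
clock: 13.68
tcp_pos: [513.8, 139.5, 102.1]
tcp_rot: [[0.998, 0.002, -0.058], [0.058, 0.003, 0.998], [0.003, -1.0, 0.003]]
wrist_force: [-1.3, 0.3, 1.5]
width: 87.0
```

>>> move_arm(
  newtons=55,
  series=[
    [0.24,0,0,0,0,0,1],
    [0,0.35,0,0,0,0,1],
    [0,0.33,0,0,0,0,1],
    [0,0,0,0,0,0,1],
  ],
)

```text
clock: 14.18
tcp_pos: [523.4, 140.3, 83.1]
tcp_rot: [[0.998, 0.007, -0.058], [0.058, 0.004, 0.998], [0.007, -1.0, 0.003]]
wrist_force: [0.7, 0.2, -0.5]
width: 87.2
```

Close gradually; the jaws may shift the tray slightly.

>>> move_arm(
  newtons=15,
  series=[
    [-0.08,0,0,0,0,0,0.4],
    [0,0,0,0,0,0,0.3],
    [0,0,0,0,0,0,0.2],
    [0,0,0,0,0,0,0],
    [0,0,0,0,0,0,0],
    [0,0,0,0,0,0,0],
    [0,0,0,0,0,0,0],
    [0,0,0,0,0,0,0],
  ],
)

```text
clock: 15.18
tcp_pos: [520.9, 140.2, 83.7]
tcp_rot: [[0.998, 0.007, -0.058], [0.058, 0.004, 0.998], [0.007, -1.0, 0.003]]
wrist_force: [-3.8, -1.0, 2.9]
width: 14.7
```

>>> move_arm(
  newtons=55,
  series=[
    [0,0,0,0,0,0,0],
    [0,0,0,0,0,0,0],
    [0,0,0,0,0,0,0],
  ],
)

```text
clock: 15.55
tcp_pos: [520.7, 140.2, 83.7]
tcp_rot: [[0.998, 0.007, -0.058], [0.058, 0.004, 0.998], [0.007, -1.0, 0.003]]
wrist_force: [-0.1, 0.1, 0.3]
width: 13.6
```

>>> move_arm(
  series=[
    [0,-0.05,0,0,0,0,0],
    [0,-0.15,0,0,0,0,0],
    [0,-0.25,0,0,0,0,0],
    [0,-0.35,0,0,0,0,0],
    [0,-0.45,0,0,0,0,0],
    [0,-0.5,0,0,0,0,0],
    [0,-0.5,0,0,0,0,0],
    [0,-0.5,0,0,0,0,0],
  ],
)

```text
clock: 16.55
tcp_pos: [518.3, 139.7, 169.4]
tcp_rot: [[0.998, 0.002, -0.058], [0.058, 0.003, 0.998], [0.002, -1.0, 0.003]]
wrist_force: [-0.1, -0.2, -5.0]
width: 13.3
```

>>> move_arm(
  series=[
    [0,-0.5,0,0,0,0,0],
    [0,-0.5,0,0,0,0,0],
    [0,-0.5,0,0,0,0,0],
    [0,-0.4,0,0,0,0,0],
    [0,-0.3,0,0,0,0,0],
    [0,-0.2,0,0,0,0,0],
    [0,-0.1,0,0,0,0,0],
    [0,0,0,0,0,0,0],
  ],
)

```text
clock: 17.55
tcp_pos: [518.5, 139.4, 250.8]
tcp_rot: [[0.998, 0.004, -0.058], [0.058, 0.003, 0.998], [0.004, -1.0, 0.003]]
wrist_force: [0.1, -0.3, -4.7]
width: 13.4
```

Run:
```python
from h import *
s=st();print(s['wrist_torque'])
for n in('scene','top'):
    p,d=grab_frame(n); cv2.imwrite(f'pics/d_{n}.png',cv2.resize(p[120:330,200:460],None,fx=2.5,fy=2.5)[:,:,::-1])
    W=cloud(n,d); x,y,z=W[...,0],W[...,1],W[...,2]
    tz=s['tcp_pos'][2]-82
    m=(abs(z-tz-25)<7)&(x>415)&(x<640)&(y>45)&(y<235); q=W[m]
    print(n,len(q),cv2.minAreaRect(q[:,:2].astype(np.float32)))
    A=np.c_[q[:,:2],np.ones(len(q))]; print(np.linalg.lstsq(A,q[:,2],rcond=None)[0])
```

```text
t 17.55 tcp [518.5 139.4 250.8] w 13.446938667491748 F [ 0.1 -0.3 -4.7]
[[ 0.998  0.004 -0.058]
 [ 0.058  0.003  0.998]
 [ 0.004 -1.     0.003]]
[-0.09917014  0.02876961  0.00925747]
scene 680 ((512.10498046875, 136.61203002929688), (192.75204467773438, 141.6974639892578), 3.6014554500579834)
[ 1.47430717e-03 -7.60939132e-04  1.90431252e+02]
top 274 ((508.1629943847656, 150.14459228515625), (187.3590850830078, 124.89346313476562), 6.140472412109375)
[-5.74140182e-03  1.07600827e-02  1.91907213e+02]
```

View pics/d_scene.png

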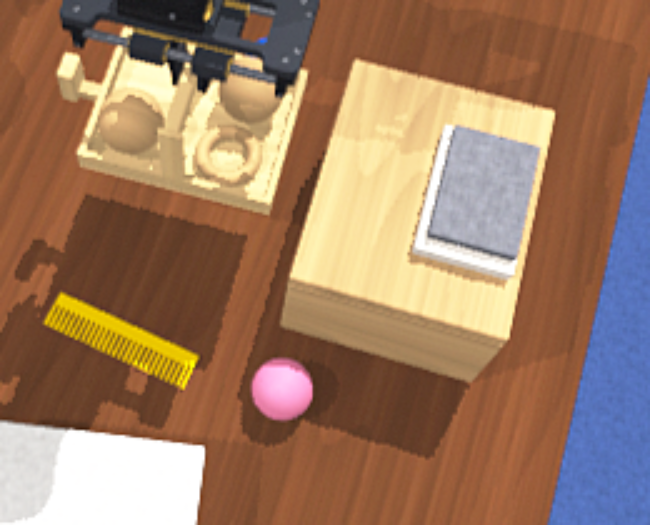

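>>> move_arm(
  series=[
    [0,0,-0.08,0,0,0,0],
    [0,0,-0.16,0,0,0,0],
    [0,0,-0.25,0,-0.05,0,0],
    [0,0,-0.35,0,-0.1,0,0],
    [0,0,-0.45,0,-0.1,0,0],
    [-0.02,0,-0.55,0,-0.1,0,0],
    [-0.03,0,-0.6,0,-0.1,0,0],
    [-0.04,0,-0.6,0,-0.1,0,0],
  ],
)

```text
clock: 18.65
tcp_pos: [522.5, 42.1, 249.2]
tcp_rot: [[0.994, 0.002, -0.109], [0.109, 0.002, 0.994], [0.002, -1.0, 0.002]]
wrist_force: [-0.5, -1.0, -5.1]
width: 13.4
```

>>> move_arm(
  series=[
    [-0.05,0,-0.6,0,-0.1,0,0],
    [-0.05,0,-0.6,0,-0.1,0,0],
    [-0.06,0,-0.6,0,-0.1,0,0],
    [-0.06,0,-0.6,0,-0.1,0,0],
    [-0.06,0,-0.6,0,-0.1,0,0],
    [-0.07,0,-0.6,0,-0.1,0,0],
    [-0.07,0,-0.6,0,-0.1,0,0],
    [-0.08,0,-0.6,0,-0.1,0,0],
  ],
)

```text
clock: 19.65
tcp_pos: [526.7, -115.3, 249.8]
tcp_rot: [[0.984, 0.003, -0.179], [0.179, -0.0, 0.984], [0.003, -1.0, -0.001]]
wrist_force: [0.3, 0.5, -5.1]
width: 13.3
```

>>> move_arm(
  series=[
    [-0.08,0,-0.6,0,-0.1,0,0],
    [-0.08,0,-0.55,0,-0.1,0,0],
    [-0.08,0,-0.5,0,-0.1,0,0],
    [-0.08,0,-0.45,0,-0.1,0,0],
    [-0.06,0,-0.38,0,0,0,0],
    [-0.06,0,-0.3,0,0,0,0],
    [-0.05,0,-0.22,0,0,0,0],
    [-0.03,0,-0.14,0,0,0,0],
  ],
)

```text
clock: 20.65
tcp_pos: [528.8, -219.3, 249.9]
tcp_rot: [[0.977, 0.003, -0.212], [0.212, -0.001, 0.977], [0.003, -1.0, -0.001]]
wrist_force: [0.6, 0.4, -5.4]
width: 13.0
```

>>> move_arm(
  series=[
    [0,0,-0.06,0,0,0,0],
    [0,0,0,0,0,0,0],
    [0,0,0,0,0,0,0],
  ],
)

```text
clock: 21.02
tcp_pos: [529.3, -220.7, 249.8]
tcp_rot: [[0.977, 0.003, -0.213], [0.213, -0.0, 0.977], [0.003, -1.0, -0.001]]
wrist_force: [0.8, -0.9, -4.3]
width: 13.3
```

>>> move_arm(
  series=[
    [0.03,0.05,-0.15,0,0,0,0],
    [0.03,0.15,-0.16,0,0,0,0],
    [0,0.3,0,0,0,0,0],
    [0,0.35,0,0,0,0,0],
    [0,0.35,0,0,0,0,0],
    [0,0.35,0,0,0,0,0],
    [0,0.3,0,0,0,0,0],
    [0,0.2,0,0,0,0,0],
  ],
)

```text
clock: 22.02
tcp_pos: [533.1, -229.2, 183.1]
tcp_rot: [[0.977, 0.002, -0.214], [0.214, 0.001, 0.977], [0.002, -1.0, 0.0]]
wrist_force: [-0.6, -0.1, -4.6]
width: 13.8
```

Run:
```python
from h import *
s=st(); tz=s['tcp_pos'][2]-83.7; print(s['wrist_torque'])
for n in('scene','top'):
    p,d=grab_frame(n); cv2.imwrite(f'pics/e_{n}.png',cv2.resize(p[180:390,180:450],None,fx=2.4,fy=2.4)[:,:,::-1])
    W=cloud(n,d); x,y,z=W[...,0],W[...,1],W[...,2]; reg=(x>400)&(x<670)&(y>-350)&(y<-110)
    for a,l in((tz+25,'tray'),(79.5,'board')):
        q=W[reg&(abs(z-a)<6)]; print(n,l,len(q),q.mean(0).round(1),cv2.minAreaRect(q[:,:2].astype(np.float32)))
```

```text
t 22.025 tcp [ 533.1 -229.2  183.1] w 13.771633294240056 F [-0.6 -0.1 -4.6]
[[ 0.977  0.002 -0.214]
 [ 0.214  0.001  0.977]
 [ 0.002 -1.     0.   ]]
[-0.07188738  0.00996044 -0.05827555]
scene tray 652 [ 562.  -253.4  123.1] ((532.3801879882812, -230.95506286621094), (180.32220458984375, 139.95108032226562), 12.803598403930664)
scene board 1744 [ 577.2 -257.7   79.3] ((533.0657958984375, -232.24986267089844), (220.21656799316406, 170.05508422851562), 12.348506927490234)
top tray 290 [ 550.8 -182.5  122.6] ((531.847900390625, -226.9053192138672), (180.42747497558594, 141.20895385742188), 12.76703929901123)
top board 752 [ 535.8 -169.2   79.5] ((532.7776489257812, -228.21444702148438), (220.20750427246094, 170.10594177246094), 12.177278518676758)
```

View pics/e_scene.png

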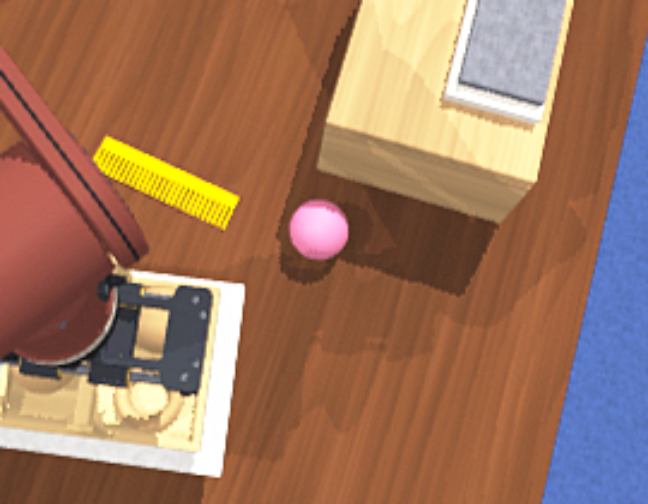

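>>> move_arm(
  series=[
    [0,0.15,0,0,0,0,0],
    [0,0.15,0,0,0,0,0],
    [0,0.1,0,0,0,0,0],
    [0,0.1,0,0,0,0,0],
    [0,0.05,0,0,0,0,0],
    [0,0.03,0,0,0,0,0],
  ],
)

```text
clock: 22.88
tcp_pos: [533.7, -229.5, 165.7]
tcp_rot: [[0.977, 0.003, -0.214], [0.214, -0.0, 0.977], [0.003, -1.0, -0.001]]
wrist_force: [0.6, 0.3, -5.4]
width: 13.4
```

>>> move_arm(
  series=[
    [0,0.03,0,0,0,0,0],
    [0,0.03,0,0,0,0,0],
    [0,0,0,0,0,0,0],
  ],
)

```text
clock: 23.25
tcp_pos: [533.9, -229.6, 164.1]
tcp_rot: [[0.977, 0.004, -0.214], [0.214, -0.0, 0.977], [0.004, -1.0, -0.001]]
wrist_force: [-0.3, 0.1, -4.3]
width: 13.4
```

>>> move_arm(
  series=[
    [0,0.03,0,0,0,0,0],
    [0,0.03,0,0,0,0,0],
    [0,0.03,0,0,0,0,0],
    [0,0,0,0,0,0,0],
  ],
)

```text
clock: 23.75
tcp_pos: [534.1, -230.0, 162.9]
tcp_rot: [[0.977, 0.004, -0.214], [0.214, -0.001, 0.977], [0.004, -1.0, -0.002]]
wrist_force: [-1.5, 1.0, -0.8]
width: 13.3
```

>>> move_arm(
  newtons=5,
  series=[
    [0,0.02,0,0,0,0,0],
    [0,0,0,0,0,0,0],
    [0,0,0,0,0,0,0.25],
    [0,0,0,0,0,0,0.4],
    [0,0,0,0,0,0,0.6],
    [0,0,0,0,0,0,0.6],
    [0,0,0,0,0,0,0.6],
    [0,0,0,0,0,0,0.6],
  ],
)

```text
clock: 24.75
tcp_pos: [535.8, -230.8, 163.9]
tcp_rot: [[0.977, 0.009, -0.214], [0.214, -0.003, 0.977], [0.008, -1.0, -0.005]]
wrist_force: [0.6, 0.1, -0.2]
width: 51.8
```

>>> move_arm(
  series=[
    [0,-0.2,0,0,0,0,0.6],
    [0,-0.4,0,0,0,0,0.6],
    [0,-0.6,0,0,0,0,0.6],
    [0,-0.9,0,0,0,0,0.6],
    [0,-0.9,0,0,0,0,0.6],
    [0,-0.9,0,0,0,0,0.6],
    [0,-0.9,0,0,0,0,0.6],
    [0,0,0,0,0,0,0.6],
  ],
)

```text
clock: 25.75
tcp_pos: [535.5, -230.8, 321.9]
tcp_rot: [[0.977, 0.016, -0.214], [0.214, -0.008, 0.977], [0.014, -1.0, -0.011]]
wrist_force: [-0.6, 0.3, -0.6]
width: 52.2
```

>>> move_arm(
  series=[
    [0,0,0.9,0,0,0,0.6],
    [0,0,0.9,0,0,0,0.6],
    [0,0,0.9,0,0,0,0.6],
    [0,0,0.9,0,0,0,0.6],
    [0,0,0.9,0,0,0,0.6],
    [0,0,0.9,0,0,0,0.6],
    [0,0,0.9,0,0,0,0.6],
    [0,0,0,0,0,0,0.6],
  ],
)

```text
clock: 26.75
tcp_pos: [490.7, -40.2, 313.3]
tcp_rot: [[0.977, 0.008, -0.212], [0.212, -0.005, 0.977], [0.007, -1.0, -0.007]]
wrist_force: [0.3, 0.0, 0.3]
width: 52.2
```

Run:
```python
from h import *
s=st()
for n in('scene','top'):
    p,d=grab_frame(n); cv2.imwrite(f'pics/g_{n}.png',cv2.resize(p[180:390,130:450],None,fx=2.4,fy=2.4)[:,:,::-1])
    W=cloud(n,d); x,y,z=W[...,0],W[...,1],W[...,2]; reg=(x>400)&(x<670)&(y>-350)&(y<-110)
    for a,l in((78.5+25,'tray'),(78.5,'board')):
        q=W[reg&(abs(z-a)<5)]; 
        A=np.c_[q[:,:2],np.ones(len(q))]
        print(n,l,len(q),cv2.minAreaRect(q[:,:2].astype(np.float32)),np.linalg.lstsq(A,q[:,2],rcond=None)[0][:2])
    for th in('comb','nail_file','cup','bath_ring'):
        for o in outline_of(th,n)[:1]: print(th,round(o['conf'],2),np.round(np.nanmedian(W[o['mask']],0)))
```

```text
t 26.75 tcp [490.7 -40.2 313.3] w 52.18531454039964 F [0.3 0.  0.3]
[[ 0.977  0.008 -0.212]
 [ 0.212 -0.005  0.977]
 [ 0.007 -1.    -0.007]]
scene tray 926 ((518.564208984375, -234.596923828125), (210.19271850585938, 140.4345245361328), 12.827768325805664) [-0.00156551  0.00026421]
scene board 2923 ((533.1703491210938, -232.18548583984375), (220.05734252929688, 170.17501831054688), 12.396035194396973) [-0.00374242  0.00336866]
comb 0.72 [501. -38.   3.]
nail_file 0.52 [ 317. -253.    4.]
cup 0.71 [451. 465.  93.]
bath_ring 0.72 [ 564. -263.   78.]
top tray 197 ((488.6845703125, -238.60968017578125), (89.06227111816406, 142.38800048828125), 12.984556198120117) [0.00598788 0.00062235]
top board 412 ((490.6396789550781, -238.23123168945312), (133.56512451171875, 169.90809631347656), 12.672273635864258) [0.02743573 0.00750413]
nail_file 0.51 [ 271. -257.    3.]
cup 0.58 [443. 481.  96.]
bath_ring 0.69 [579. 496.  20.]
```

View pics/g_scene.png

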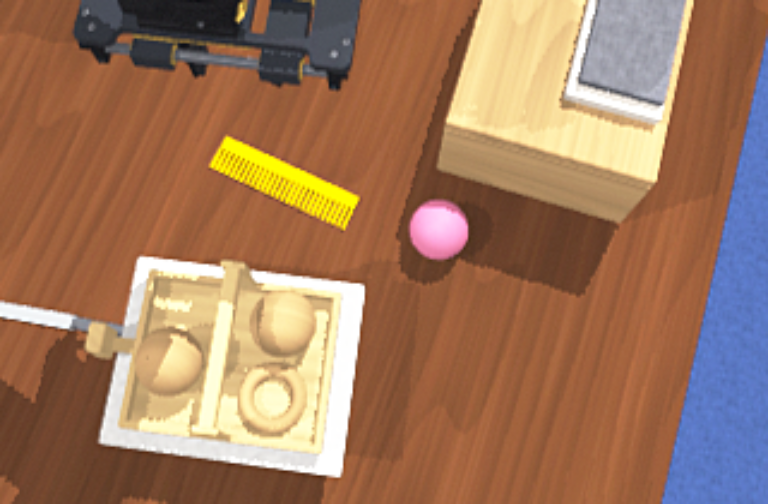

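```bash
python3 -c "
from station import *
print(finish_job())"
```

```text
the job is handed in; nothing more can be done
None
```

I pulled the tray about 155 mm out by its knob, lifted it level by the handle and set it down gently on the stand. I then let go, moved the arm clear and handed the job in at about 27 s; no verdict was reported.

**Placement:** in the last scene-camera check the tray was about 1 mm from the board's centre, turned less than 0.5° from the board's edges and level. Both balls and the teething ring were inside. As it touched down, the wrist force went from about -4.5 N to -0.8 N, so it landed softly on the board, whose top is about 79.5 mm above the table.

**Bystanders:** the comb and cup were where they started. The bath ring matched its starting spot to about 4 mm in the top camera.

**Checks that disagreed or were incomplete:**
- **Camera offset:** the two cameras differed by about 4 mm in y throughout. I used a value between them, and compared tray and board within the same camera.
- **Final top view:** the arm hid part of the tray and board, so that view could not confirm the centring.
- **Scene-camera bath ring:** the network reported the teething ring on the stand instead.
- **Nail file:** the tray or arm hid part of it at the end, so its reading moved (by up to about 45 mm in the top camera). The arm and tray were never low near it, but I did not confirm its position directly.

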